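Scan the tea box with the stick scanner

TASK

We are out of tea: pick up the white stick scanner from its black charging pad and aim its red window square at the middle of the bar code on the red tea box, from about 8 cm away, holding it still for two seconds so that it reads. Then lay the scanner back on its pad, flat, button up and lengthways. Do not shift the tea box.

Things in the scene. Friction and masses are not known exactly. Their poses are not given: they have to be found in the camera images.
- scanner: White stick bar code scanner lying on the charging pad, 170 mm long, button (orange) up. Origin: on its underside at the place to grip. x points forward along the stick to the reading window, z up. The stick is 32 mm wide and 32 mm high from x = -75 to +50 mm; its head, from x = +49 to +95 mm, is 44 mm wide and 36 mm high. Underside flat; about 0.13 kg, balanced about 10 mm ahead of the origin.
- scanner_nose (a point): Centre of the scanner's red reading window on its front end, 95 mm ahead of the scanner's origin and 17 mm above its underside. The beam leaves here along x; axes as the scanner's.
- tea_label: Bar code sticker, 52 mm wide, 36 mm high, on the long upright front of the red tea box (loose, 133 mm wide, 69 deep, 66 high). Origin: its centre, mid-face, 42 mm above the worktop. z points level out of the sticker, roughly to the robot; x, y in its plane. A round green canister (120 mm high, wooden lid) left or right of the box bears a similar sticker: not wanted.
- charging_pad: Flat black rubber pad fixed to the worktop, 220 x 110 mm and 6 mm thick, with a small green light at its -x end. Origin: centre of its underside, at worktop height. x runs along its length, away from the robot; z up. The scanner starts on it pointing about along x, its origin about 10 mm behind the pad's centre.

How it is judged:
On the way:
1. scanner held still 1 s, window 30 to 150 mm before the tea box's bar code, beam square to it within 20 degrees and within 20 mm sideways and 15 mm up or down of its centre (z of scanner_nose in the frame of tea_label between 0.03 and 0.15 m and x of tea_label in the frame of scanner_nose above 0.02 m and y of tea_label in the frame of scanner_nose between -0.02 and 0.02 m and z of tea_label in the frame of scanner_nose between -0.015 and 0.015 m and angle between the x axis of scanner_nose and the z axis of tea_label, either way round below 0.35 rad and linear speed of scanner below 0.02 m/s and angular speed of scanner below 0.2 rad/s), for 1 s.
At the end, for the whole second after the job is handed in: The scanner lies at rest on its charging pad, flat and button up (within 8 degrees), its origin within 45 mm of the pad's centre and its length within 23 degrees of the pad's length (either end first); the tea box's sticker is within 20 mm of where it began (horizontal distance between scanner and charging_pad below 0.045 m and z of scanner in the frame of charging_pad between 0 and 0.012 m and angle between scanner's own z axis and vertical below 0.15 rad and angle between the x axis of scanner and the x axis of charging_pad, either way round below 0.4 rad and linear speed of scanner below 0.02 m/s and distance of tea_label from where it was at the start of the episode below 0.02 m); the robot touches nothing.
It fails at once if the tea box is shifted by more than 20 mm (distance of tea_label from where it was at the start of the episode above 0.02 m).
It also fails if it takes over 58 s, if anything falls off the work surface, if the arm or the gripper's body presses on something with over 40 N, if the wrist force passes 120 N, or if a joint passes its speed limit or range.

ROBOT

A 6-joint arm with a two-finger parallel gripper is mounted at the origin on a cart in front of the work surface, level with it; the furniture and walls round the work are solid. World frame = base frame: x ahead of the robot, y to its left, z up, the work surface at z = 0. Lengths are in m, angles in rad, forces in N, time in s.
With the tool pointing down it reaches from about 0.25 to 0.725 m from the base axis. Payload 4 kg.
Tool frame: the origin (TCP) lies midway between the tips of the shut fingers; the grasp point (between the pads) lies bot.pinch_z behind it (bot.pinch_z is the distance from the TCP to the grasp point, in m); z points along the fingers, y is the line along which they close (so a half turn about z gives the same grasp; the last joint's range is limited). The gripper opens to 85 mm and grips with 20 to 120 N. Pads are 22 mm wide; open, the fingers measure 114 mm over their backs; the gripper's body (76 mm by 85 mm) begins 54 mm behind the grasp point. The pads swing forward as they close: fully open they stand 13 mm farther back than shut.
Start: joints at [1.266, 0.241, 0.005, 1.335, 0, 1.571], TCP at [0.15, 0.477, 0.231] pointing down, gripper open.
Joint ranges: [-2.72, 2.72], [-1.05, 1.87], [-1.09, 1.28], [-1.99, 2.15], [-1.42, 1.44], [-3.14, 3.14]. Speed limits (rad/s): [2.79, 2.79, 3.14, 3.14, 3.14, 3.14].

INTERFACE

Orientations are given as a unit quaternion [x, y, z, w].
In Python, from workcell import bot gives the robot as it stands.
- The arm moves only by the shell command python3 jog.py 'ROWS'. ROWS is a JSON list of rows, 1 to 10 of them, each an object with the fields wx, wy, wz (a rotation vector in parts of the range, where 1.0 means 2 rad), x, y, z (the shift in shares of 1 m (1.0 is 1 m)), jaw (the finger opening in m); a field left out counts as zero (the opening has to be given); each row is the pose to reach, as a shift and turn from the pose commanded when the command began, along the tool's axes at that moment; what a row does not reach only later rows make up. A row lasts 1/8 s, in which the tool goes at most 0.0625 m and 0.188 rad, less where a joint would pass 70% of its speed; a pose out of reach is approached as far as the arm can. The fingers move at their own pace and stop on an object; the grip force is fixed at half the most. Time passes only in rows, so rows that do not move let the fingers close. It prints the time, the measured TCP pose, the force, the opening and the grip force at its end. No shift or turn number may pass 1 either way. Input that does not fit is refused with a message, and nothing moves.
- bot.get_obs(): the state, without advancing time (a new reading comes with each control period).
- bot.camera(name): name is "side" or "top"; returns the picture (480x640x3 uint8, red, green, blue); there is no depth.
- bot.calibration(name): a dict with "mtx" (3x3 intrinsics, pixels), "k1" (the pictures are not rectified: a ray, as slopes to the right and down, at radius r is drawn at 1 + k1 r^2 times it, then the intrinsics apply), "R" (3x3) and "t" (3): a world point X has camera coordinates R X + t. Camera axes: x right, y down, z forward; pixel columns grow to the right and rows downward; lengths in m; the calibration is good to about 2 mm. A picture is of the moment at which its call begins. calibration takes no time and is no camera call.
- bot.job_done(): hands the job in; it is judged then, once.
The state is a dict: "clock": time; "joint_pos": joint angles; "joint_vel": joint speeds; "tau": joint torques, N m; "eef_pos": TCP position; "tool_rot": TCP orientation; "ft_force": force on the tool from outside, world axes, zero at the start; "ft_torque": the same for the moment, N m; "grip_width": finger opening in m; "grasp_force": force on a finger pad.
Only numpy, scipy, OpenCV 4.12 (cv2) and the standard library are available. Lean on these libraries where they do the work, as an engineer would, in place of code of your own. Each camera call takes 0.05 s, during which the arm holds its last target. There are 200 camera calls.

## Working session

There is one attempt and no reset: what is moved stays moved. The work goes in short steps, Python scripts to look and compute and a shell command to move; the robot and the scene stay as the last step left them, time stands still between calls to the robot, and variables do not carry over. Pictures are saved under pics/ and viewed, at most 10 in all, crops included, and the job is handed in when it is done.

```bash
ls; mkdir -p pics
python3 - <<'E'
from workcell import bot
import cv2
for n in("side","top"):
    cv2.imwrite(f"pics/{n}0.png",bot.camera(n)[:,:,::-1]); c=bot.calibration(n); print(n,{k:(v.round(4).tolist() if hasattr(v,'round') and hasattr(v,'tolist') else v) for k,v in c.items()})
print(bot.pinch_z,bot.get_obs())
E
```

```text
jog.py
pics
workcell.py
side {'mtx': [[570.6227, 0.0, 336.691], [0.0, 570.6227, 232.8971], [0.0, 0.0, 1.0]], 'k1': 0.030211981681505004, 'R': [[0.8569, -0.5154, -0.0132], [-0.3216, -0.5143, -0.795], [0.403, 0.6854, -0.6065]], 't': [-0.4568, 0.2141, 1.039]}
top {'mtx': [[554.2635, 0.0, 318.5599], [0.0, 554.2635, 246.2896], [0.0, 0.0, 1.0]], 'k1': -0.025882417289521727, 'R': [[0.029, -0.9996, 0.0015], [-0.9864, -0.0289, -0.1619], [0.1619, 0.0032, -0.9868]], 't': [-0.0283, 0.5462, 1.1575]}
0.0187 {'clock': 0.1, 'joint_pos': array([1.26604827e+00, 2.41344884e-01, 3.87577281e-03, 1.33520131e+00,
       3.43072115e-05, 1.57080820e+00]), 'joint_vel': array([ 0.00129162, -0.00169368,  0.0045229 , -0.00043296,  0.00051138,
        0.00027768]), 'tau': array([-4.90019477e-05, -3.73138154e+01,  2.53009343e+01,  1.08887174e-02,
       -2.39807952e-05,  4.34769788e-06]), 'eef_pos': array([0.14984903, 0.47643202, 0.23050478]), 'tool_rot': array([ 1.51790892e-01,  9.88412185e-01, -9.23587788e-04, -1.59179208e-04]), 'ft_force': array([-0.11972832,  0.25782778, -1.12952931]), 'ft_torque': array([-0.03270455, -0.02014069,  0.00651848]), 'grasp_force': 0.0, 'grip_width': 0.08550253819430488}
```

View pics/side0.png

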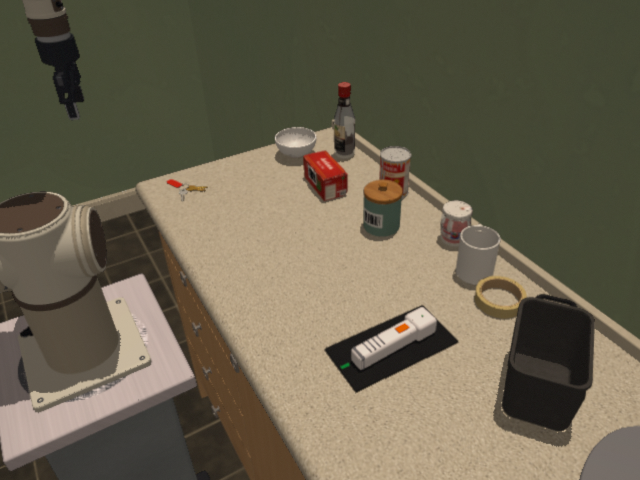

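View pics/top0.png

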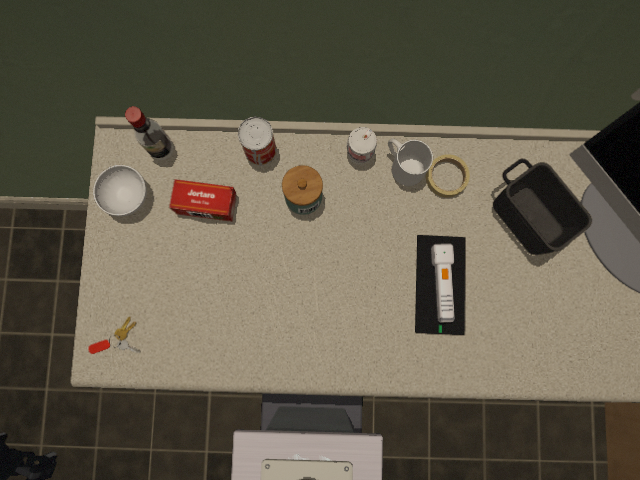

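The side view shows the tea box at about (325,175), with its sticker near (312,172), and the scanner on its pad at about (393,340). In the top view the box is at (203,200), the scanner at (444,283) and the pad at (441,285), with its green light at (440,328).

```bash
cat > h.py <<'E'
import numpy as np, cv2
from workcell import bot
def rays(cam,px):
    c=bot.calibration(cam); M=np.array(c["mtx"]);R=np.array(c["R"]);t=np.array(c["t"])
    d=(np.atleast_2d(px)-M[:2,2])/[M[0,0],M[1,1]]; u=d.copy()
    for _ in range(20): u=d/(1+c["k1"]*(u**2).sum(1,keepdims=True))
    return -R.T@t, np.c_[u,np.ones(len(u))]@R
def onz(cam,px,z):
    C,D=rays(cam,px); return C+D*((z-C[2])/D[:,2])[:,None]
def project(cam,X):
    c=bot.calibration(cam); X=np.atleast_2d(X)@np.array(c["R"]).T+c["t"]; u=X[:,:2]/X[:,2:]
    u=u*(1+c["k1"]*(u**2).sum(1,keepdims=True)); M=c["mtx"]; return u*[M[0,0],M[1,1]]+[M[0,2],M[1,2]]
def biggest(mask,roi):
    x0,y0,x1,y1=roi; m=np.zeros(mask.shape,np.uint8); m[y0:y1,x0:x1]=mask[y0:y1,x0:x1]
    return max(cv2.findContours(m,cv2.RETR_EXTERNAL,cv2.CHAIN_APPROX_NONE)[0],key=cv2.contourArea)[:,0].astype(float)
def rect(P): # metric min rectangle in mm
    (c,s,a)=cv2.minAreaRect((P[:,:2]*1000).astype(np.float32)); return np.round(c,1),np.round(s,1),round(a,2)
E
python3 - <<'E'
from h import *
t=cv2.imread("pics/top0.png");s=cv2.imread("pics/side0.png")
h=cv2.cvtColor(t,cv2.COLOR_BGR2HSV);hs=cv2.cvtColor(s,cv2.COLOR_BGR2HSV)
pad=biggest((h[...,2]<60),(405,225,480,345)); print("pad",rect(onz("top",pad,.006)))
sc=biggest((h[...,2]>110)&(h[...,1]<60),(425,238,460,328))
print("scan bbox",sc.min(0),sc.max(0))
for z in(.006,.038,.042):print("scanner",z,rect(onz("top",sc,z)))
m=(h[...,1]>140)&(h[...,2]>60)
og=biggest(m&(h[...,0]>5)&(h[...,0]<22),(430,255,460,290)); print("btn",onz("top",og.mean(0),.039))
gl=biggest(m&(h[...,0]>45)&(h[...,0]<85),(430,320,450,336)); print("led",onz("top",gl.mean(0),.006))
# red brightness of box
b=(h[...,1]>140)&((h[...,0]<8)|(h[...,0]>172))&(h[...,2]>60)
bx=biggest(b,(160,170,245,225)); print("box",rect(onz("top",bx,.066)))
print("camtop",rays("top",[0,0])[0],"camside",rays("side",[0,0])[0])
a=cv2.resize(t[165:230,155:250],None,fx=7,fy=7,interpolation=2)
c=cv2.resize(s[140:210,290:360],None,fx=7,fy=7,interpolation=2)
H=max(a.shape[0],c.shape[0]); f=lambda i:cv2.copyMakeBorder(i,0,H-i.shape[0],0,0,0)
o=cv2.hconcat([f(a),f(c)]);o=cv2.resize(o,(800,int(o.shape[0]*800/o.shape[1])));print(o.shape);cv2.imwrite("pics/crop1.png",o)
E
```

```text
pad (array([ 476.7, -283.4]), array([108. , 218.1]), 89.28)
scan bbox [433. 244.] [453. 318.]
scanner 0.006 (array([ 484.1, -293.1]), array([164.9,  44.9]), 1.68)
scanner 0.038 (array([ 480.7, -285.9]), array([160.6,  43.8]), 1.68)
scanner 0.042 (array([ 480.2, -285. ]), array([160. ,  43.6]), 1.68)
btn [[ 0.49604317 -0.28665264  0.039     ]]
led [[ 0.37852579 -0.2834541   0.006     ]]
box (array([638. , 241.7]), array([137.4,  75.6]), 83.98)
camtop [ 0.35223001 -0.01628534  1.23067205] camside [ 0.04161031 -0.837522    0.79434716]
(339, 800, 3)
```

View pics/crop1.png

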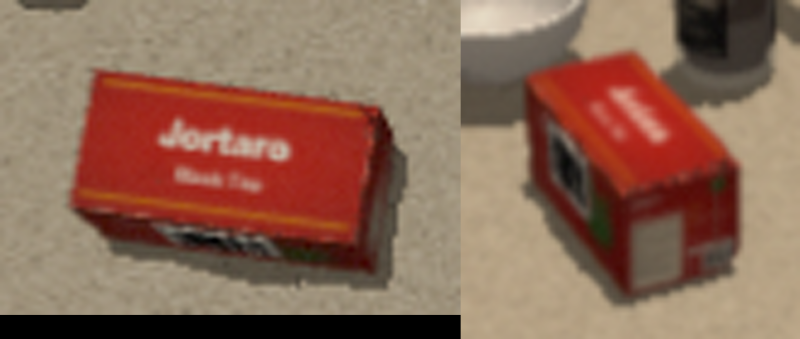

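```bash
cat >> h.py <<'E'
from scipy.spatial.transform import Rotation as Ro
def go(pos,yaw):
    """shift/turn in tool axes to reach pos, tool down with its x axis opposite to world direction yaw"""
    o=bot.get_obs(); R0=Ro.from_quat(o["tool_rot"]); c,s=np.cos(yaw),np.sin(yaw)
    R1=Ro.from_matrix(np.array([[-c,s,0],[-s,-c,0],[0,0,1]])@np.diag([1,-1,-1]))
    print("now",o["eef_pos"].round(4),"rot",(R0.inv()*R1).as_rotvec().round(4),"shift",R0.inv().apply(np.array(pos)-o["eef_pos"]).round(4))
E
python3 - <<'E'
from h import *
k=4.848
T=np.array([[97,72],[381,108],[352,243],[74,205]])/k+[155,165]
S=np.array([[530,87],[630,54],[740,160],[627,194]]); S=(S-[461,0])/k+[290,140]
for n,P in(("top",T),("side",S)):
    W=onz(n,P,.066); print(n,W.round(4).tolist(),"edges",np.linalg.norm(W-np.roll(W,-1,0),axis=1).round(4),"ctr",W.mean(0).round(4))
W=onz("top",T,.066); L,Rr=W[3],W[2]; d=(L-Rr)/np.linalg.norm(L-Rr)
d2=(W[0]-W[1])/np.linalg.norm(W[0]-W[1]); d=(d+d2)/2; d/=np.linalg.norm(d)
n=np.array([-d[1],d[0],0]); print("d",d,"n",n,"yaw aim deg",np.degrees(np.arctan2(-n[1],-n[0])))
c=W.mean(0); f=c+n*.0345; print("front mid",f)
q=(np.array([[549,118],[591,160],[589,220],[548,182]]).mean(0)-[461,0])/k+[290,140]
C,D=rays("side",q); D=D[0]; print("sticker via side",C+D*(n@(f-C))/(n@D))
# scanner axis: centreline of white mask per row at z=.036
h=cv2.cvtColor(cv2.imread("pics/top0.png"),cv2.COLOR_BGR2HSV)
m=((h[...,2]>110)&(h[...,1]<60))|((h[...,1]>140)&(h[...,0]<22))
P=np.array([[ (np.flatnonzero(m[r,425:462]).min()+np.flatnonzero(m[r,425:462]).max())/2+425,r] for r in range(247,318)])
X=onz("top",P,.03); print(np.polyfit(X[:,0],X[:,1],1), X[[0,20,40,70]].round(4).tolist())
e=onz("top",[[442,243.5],[446,321]],.022); print("ends",e)
go((.471,-.286,.15),.02)
E
```

```text
top [[0.6806, 0.304, 0.066], [0.6675, 0.1755, 0.066], [0.6055, 0.185, 0.066], [0.6192, 0.3099, 0.066]] edges [0.1292 0.0628 0.1256 0.0617] ctr [0.6432 0.2436 0.066 ]
side [[0.6176, 0.2989, 0.066], [0.6796, 0.3012, 0.066], [0.6721, 0.178, 0.066], [0.6079, 0.1805, 0.066]] edges [0.062  0.1235 0.0642 0.1188] ctr [0.6443 0.2396 0.066 ]
d [0.10512137 0.9944594  0.        ] n [-0.9944594   0.10512137  0.        ] yaw aim deg -6.0341589964877915
front mid [0.60888696 0.24723711 0.066     ]
sticker via side [0.60825385 0.24124785 0.04818585]
[ 0.0425585  -0.30899839] [[0.5556, -0.2847, 0.03], [0.5114, -0.2866, 0.03], [0.4676, -0.2896, 0.03], [0.4029, -0.2913, 0.03]]
ends [[ 0.5647904  -0.28546063  0.022     ]
 [ 0.39464089 -0.29307371  0.022     ]]
now [0.1498 0.4764 0.2305] rot [-1.900e-03 -3.000e-04 -3.248e-01] shift [-0.5351 -0.6308  0.0817]
```

Units first: turns go in shares of 2 rad. So -0.345 rad / 2 = -0.1725.

```bash
python3 jog.py '[{"wz": -0.1725, "x": -0.535, "y": -0.635, "z": 0.08, "jaw": 0.085}, {"wz": -0.1725, "x": -0.535, "y": -0.635, "z": 0.08, "jaw": 0.085}, {"wz": -0.1725, "x": -0.535, "y": -0.635, "z": 0.08, "jaw": 0.085}, {"wz": -0.1725, "x": -0.535, "y": -0.635, "z": 0.08, "jaw": 0.085}, {"wz": -0.1725, "x": -0.535, "y": -0.635, "z": 0.08, "jaw": 0.085}, {"wz": -0.1725, "x": -0.535, "y": -0.635, "z": 0.08, "jaw": 0.085}, {"wz": -0.1725, "x": -0.535, "y": -0.635, "z": 0.08, "jaw": 0.085}, {"wz": -0.1725, "x": -0.535, "y": -0.635, "z": 0.08, "jaw": 0.085}, {"wz": -0.1725, "x": -0.535, "y": -0.635, "z": 0.08, "jaw": 0.085}, {"wz": -0.1725, "x": -0.535, "y": -0.635, "z": 0.08, "jaw": 0.085}]'; python3 -c "
from h import *
go((.475,-.2885,.12),.04)"
```

```text
clock: 1.35
eef_pos: [0.3898, -0.0991, 0.1711]
tool_rot: [-0.02, 1.0, 0.0, 0.0]
ft_force: [1.1, 0.4, 1.1]
grip_width: 0.0851
grasp_force: 0.0
now [ 0.3898 -0.0991  0.1711] rot [ 0.0003  0.0004 -0.0005] shift [-0.0776 -0.1926  0.0511]
```

```bash
python3 jog.py '[{"x": -0.0776, "y": -0.1926, "z": 0.05, "jaw": 0.085}, {"x": -0.0776, "y": -0.1926, "z": 0.05, "jaw": 0.085}, {"x": -0.0776, "y": -0.1926, "z": 0.05, "jaw": 0.085}, {"x": -0.0776, "y": -0.1926, "z": 0.05, "jaw": 0.085}, {"x": -0.0776, "y": -0.1926, "z": 0.05, "jaw": 0.085}, {"x": -0.0776, "y": -0.1926, "z": 0.05, "jaw": 0.085}]'
python3 - <<'E'
from h import *
go((.475,-.2885,.006),.04)
cv2.imwrite("pics/side1.png",bot.camera("side")[150:450,250:650,::-1].repeat(2,0).repeat(2,1))
E
```

```text
clock: 2.1
eef_pos: [0.4741, -0.2853, 0.1211]
tool_rot: [-0.02, 1.0, 0.001, -0.001]
ft_force: [-0.4, -0.3, -0.1]
grip_width: 0.0846
grasp_force: 0.0
now [ 0.4741 -0.2853  0.1211] rot [ 0.0013 -0.0013  0.0005] shift [-0.0009 -0.0033  0.115 ]
```

View pics/side1.png

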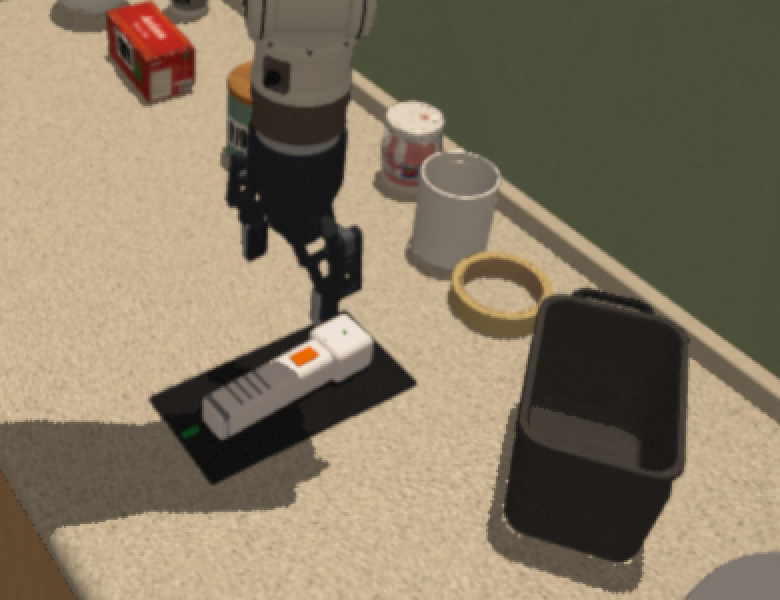

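The gripper stands open over the stick, fingers at about (255,240) and (325,305) in the crop, with the scanner still on the pad and facing as measured. I'll descend now.

```bash
python3 jog.py '[{"x": -0.001, "y": -0.002, "z": 0.06, "jaw": 0.085}, {"x": -0.001, "y": -0.002, "z": 0.09, "jaw": 0.085}, {"x": -0.001, "y": -0.002, "z": 0.105, "jaw": 0.085}, {"x": -0.001, "y": -0.002, "z": 0.114, "jaw": 0.085}, {"x": -0.001, "y": -0.002, "z": 0.114, "jaw": 0.085}, {"x": -0.001, "y": -0.002, "z": 0.114, "jaw": 0.085}]'; python3 jog.py '[{"jaw": 0.02}, {"jaw": 0.02}, {"jaw": 0.02}, {"jaw": 0.02}, {"jaw": 0.02}, {"jaw": 0.02}, {"jaw": 0.02}, {"jaw": 0.02}]'
```

```text
clock: 2.9
eef_pos: [0.4769, -0.2888, 0.0087]
tool_rot: [-0.02, 1.0, -0.001, 0.001]
ft_force: [0.0, 0.8, 0.3]
grip_width: 0.0849
grasp_force: 0.0
clock: 3.9
eef_pos: [0.4763, -0.2886, 0.0078]
tool_rot: [-0.02, 1.0, -0.0, 0.0]
ft_force: [-0.9, -1.0, 5.3]
grip_width: 0.0311
grasp_force: 61.4
```

```bash
python3 jog.py '[{"z": -0.02, "jaw": 0.02}, {"z": -0.05, "jaw": 0.02}, {"z": -0.09, "jaw": 0.02}, {"z": -0.09, "jaw": 0.02}, {"z": -0.09, "jaw": 0.02}]'
python3 - <<'E'
from h import *
s=bot.camera("side")[:,:,::-1]; t=bot.camera("top")[:,:,::-1]
cv2.imwrite("pics/side2.png",s);cv2.imwrite("pics/top2.png",t)
cv2.imwrite("pics/c2.png",cv2.hconcat([s[180:420,290:490].repeat(2,0).repeat(2,1),t[180:420,350:550].repeat(2,0).repeat(2,1)]))
# TCP goal: nose 0.08 before label
lab=np.array([.6075,.244]);yaw=np.radians(-6.0);u=np.array([np.cos(yaw),np.sin(yaw)])
p=lab-u*(.08+.095-.006); go((p[0],p[1],.08),yaw); print(p)
E
```

```text
clock: 4.53
eef_pos: [0.475, -0.2877, 0.0962]
tool_rot: [-0.02, 1.0, 0.001, -0.001]
ft_force: [-0.8, -0.4, -0.9]
grip_width: 0.0312
grasp_force: 60.8
now [ 0.4746 -0.2874  0.0955] rot [ 0.0019 -0.0034  0.1449] shift [0.013  0.55   0.0167]
[0.4394258  0.26166531]
```

View pics/c2.png

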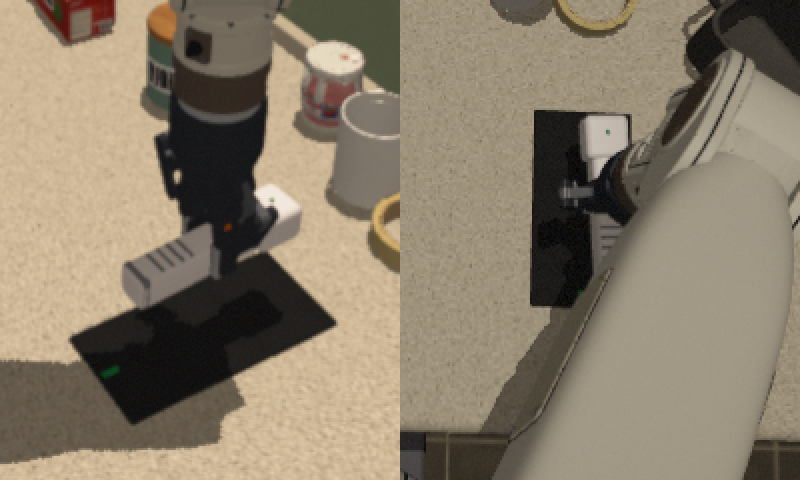

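The scanner is held level, with its head at about (280,205) in the left crop and the pad empty below it. Next I'll carry it to the tea box, bowing the path toward the robot to clear the canister.

Converted, 0.145 rad / 2 = 0.0725.

```bash
python3 jog.py '[{"wz": 0.0725, "x": 0.05, "y": 0.06, "jaw": 0.02}, {"wz": 0.0725, "x": 0.05, "y": 0.12, "jaw": 0.02}, {"wz": 0.0725, "x": 0.05, "y": 0.18, "jaw": 0.02}, {"wz": 0.0725, "x": 0.05, "y": 0.24, "jaw": 0.02}, {"wz": 0.0725, "x": 0.05, "y": 0.3, "jaw": 0.02}, {"wz": 0.0725, "x": 0.05, "y": 0.36, "jaw": 0.02}, {"wz": 0.0725, "x": 0.05, "y": 0.42, "jaw": 0.02}, {"wz": 0.0725, "x": 0.05, "y": 0.48, "jaw": 0.02}, {"wz": 0.0725, "x": 0.05, "y": 0.53, "jaw": 0.02}, {"wz": 0.0725, "x": 0.05, "y": 0.55, "jaw": 0.02}]'; python3 -c "
from h import *
go((.4394,.2617,.0275),np.radians(-6))"
```

```text
clock: 5.88
eef_pos: [0.4027, 0.2614, 0.0961]
tool_rot: [0.051, 0.999, -0.0, -0.001]
ft_force: [-0.1, -0.1, -0.8]
grip_width: 0.0311
grasp_force: 60.7
now [0.4027 0.2614 0.0961] rot [-0.001  -0.0016  0.0035] shift [-0.0366  0.004   0.0686]
```

Converted, 0.003 rad / 2 = 0.0015.

```bash
python3 jog.py '[{"wz": 0.0015, "x": -0.01, "y": 0.004, "z": 0.03, "jaw": 0.02}, {"wz": 0.0015, "x": -0.02, "y": 0.004, "z": 0.05, "jaw": 0.02}, {"wz": 0.0015, "x": -0.03, "y": 0.004, "z": 0.065, "jaw": 0.02}, {"wz": 0.0015, "x": -0.036, "y": 0.004, "z": 0.0688, "jaw": 0.02}, {"wz": 0.0015, "x": -0.036, "y": 0.004, "z": 0.0688, "jaw": 0.02}, {"wz": 0.0015, "x": -0.036, "y": 0.004, "z": 0.0688, "jaw": 0.02}]'
python3 - <<'E'
from h import *
s=bot.camera("side")[:,:,::-1]; t=bot.camera("top")[:,:,::-1]
cv2.imwrite("pics/side3.png",s);cv2.imwrite("pics/top3.png",t)
cv2.imwrite("pics/c3.png",cv2.hconcat([cv2.resize(s[130:260,260:400],(420,390)),cv2.resize(t[160:290,150:270],(360,390))]))
o=bot.get_obs();e=o["eef_pos"];R=Ro.from_quat(o["tool_rot"]).as_matrix();print(e,R.round(3).tolist(),o["grip_width"])
n=e+R@[-.089,0,0]; n[2]=e[2]+.0152; print("nose est",n,"px",project("side",n),project("top",n), "label px",project("side",[.6075,.244,.042]))
E
```

```text
clock: 6.62
eef_pos: [0.4404, 0.2596, 0.0293]
tool_rot: [0.054, 0.999, 0.0, 0.0]
ft_force: [-0.1, -0.2, -1.7]
grip_width: 0.0313
grasp_force: 60.8
[0.44027223 0.25967127 0.02933649] [[-0.994, 0.108, 0.001], [0.108, 0.994, 0.001], [-0.001, 0.001, -1.0]] 0.03124760183783941
nose est [0.52875627 0.25010206 0.04453649] px [[282.21859425 183.85096495]] [[197.27491303 251.01207146]] label px [[311.62640589 176.78262743]]
```

View pics/c3.png

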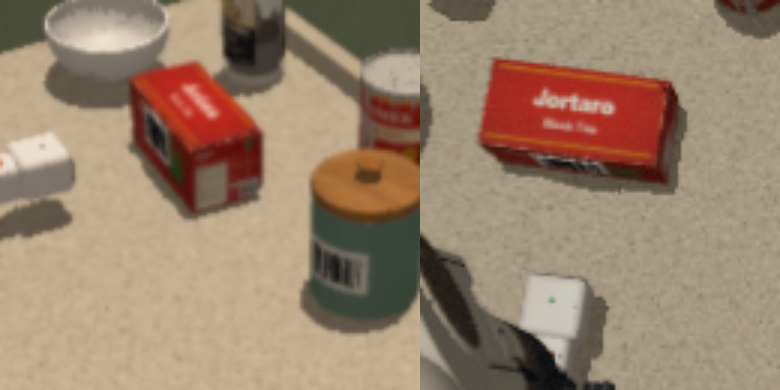

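The scanner's head, at about (50,165) in the left crop, faces the tea box's sticker at (158,126). In the top crop the head's front is at (557,275) and the sticker at (568,163). I'll check the label and nose positions in both views.

Run:
```python
from h import *
def tri(a,b):
    C1,D1=rays("top",a);C2,D2=rays("side",b);D1=D1[0];D2=D2[0]
    l=np.linalg.lstsq(np.c_[D1,-D2],C2-C1,rcond=None)[0];p,q=C1+l[0]*D1,C2+l[1]*D2;return (p+q)/2,np.linalg.norm(p-q)
S=cv2.imread("pics/side3.png");T=cv2.imread("pics/top3.png")
hs=cv2.cvtColor(S,cv2.COLOR_BGR2HSV);ht=cv2.cvtColor(T,cv2.COLOR_BGR2HSV)
# sticker = unsaturated inside the box outline (front-face part)
st=biggest((hs[...,1]<110),(304,155,321,188)); r=cv2.minAreaRect(st.astype(np.float32)); print("side sticker",cv2.boundingRect(st.astype(np.int32)),r)
tt=biggest((ht[...,1]<110),(180,207,219,218)); print("top sticker",cv2.boundingRect(tt.astype(np.int32)))
# green led on top of head, both views
g=[]
for h,roi in((ht,(180,245,210,275)),(hs,(265,170,290,195))):
    x0,y0,x1,y1=roi;m=np.argwhere((h[y0:y1,x0:x1,0]>40)&(h[y0:y1,x0:x1,0]<90)&(h[y0:y1,x0:x1,1]>60)); g.append(m.mean(0)[::-1]+[x0,y0]); print(len(m),g[-1])
print("led",tri(*g))
# head top outline in top view at z=.0633
hd=biggest((ht[...,2]>120)&(ht[...,1]<40),(175,245,215,275)); print("head px",cv2.boundingRect(hd.astype(np.int32)))
print("front edge", onz("top",[[hd[:,0].min(),hd[:,1].min()],[hd[:,0].max(),hd[:,1].min()]],.0633))
for P in([.6075,.244,.042],[.6046,.218,.06],[.610,.270,.06],[.6046,.218,.024],[.610,.270,.024]): print(P,project("top",P),project("side",P))
cv2.imwrite("pics/c4.png",cv2.hconcat([cv2.resize(S[145:205,295:355],(400,400),interpolation=0),cv2.resize(T[170:230,165:225],(400,400),interpolation=0)]))
```

```text
side sticker (308, 165, 10, 21) ((312.0000305175781, 175.00001525878906), (21.3431339263916, 7.276068687438965), 75.96376037597656)
top sticker (180, 211, 34, 7)
0 [nan nan]
0 [nan nan]
 ** On entry to DLASCL parameter number  4 had an illegal value
 ** On entry to DLASCL parameter number  4 had an illegal value
 ** On entry to DLASCL parameter number  4 had an illegal value
 ** On entry to DLASCL parameter number  4 had an illegal value
 ** On entry to DLASCL parameter number  5 had an illegal value
 ** On entry to DLASCL parameter number  4 had an illegal value<stdin>:13: RuntimeWarning: Mean of empty slice.
  ret = um.true_divide(
Traceback (most recent call last):
numpy.linalg.LinAlgError: SVD did not converge in Linear Least Squares
```

Run:
```python
from h import *
S=cv2.imread("pics/side3.png");T=cv2.imread("pics/top3.png")
ht=cv2.cvtColor(T,cv2.COLOR_BGR2HSV)
hd=biggest((ht[...,2]>130)&(ht[...,1]<40),(175,245,215,273)); print("head px",cv2.boundingRect(hd.astype(np.int32)))
f=hd[hd[:,1]<hd[:,1].min()+1.5]; print("front mid",onz("top",f.mean(0)-[0,.5],.0633), onz("top",[[hd[:,0].min()-.5,258],[hd[:,0].max()+.5,258]],.055))
for P in([.6075,.244,.042],[.6046,.218,.06],[.610,.270,.06],[.6046,.218,.024],[.610,.270,.024]): print(P,project("top",P),project("side",P))
cv2.imwrite("pics/c4.png",cv2.hconcat([cv2.resize(S[145:205,295:355],(400,400),interpolation=0),cv2.resize(T[170:230,165:225],(400,400),interpolation=0)]))
```

```text
head px (183, 251, 22, 22)
front mid [[0.52507814 0.25712567 0.0633    ]] [[0.51112196 0.27852354 0.055     ]
 [0.51251704 0.23126214 0.055     ]]
[0.6075, 0.244, 0.042] [[202.61048098 215.83563832]] [[311.62640589 176.78262743]]
[0.6046, 0.218, 0.06] [[212.81018466 215.68630723]] [[315.45647847 175.57856801]]
[0.61, 0.27, 0.06] [[189.01275339 212.57284192]] [[307.182913   165.73915031]]
[0.6046, 0.218, 0.024] [[215.82750303 219.18556396]] [[315.97726787 187.99152383]]
[0.61, 0.27, 0.024] [[192.70764945 216.15643447]] [[307.81599565 177.98141689]]
```

View pics/c4.png

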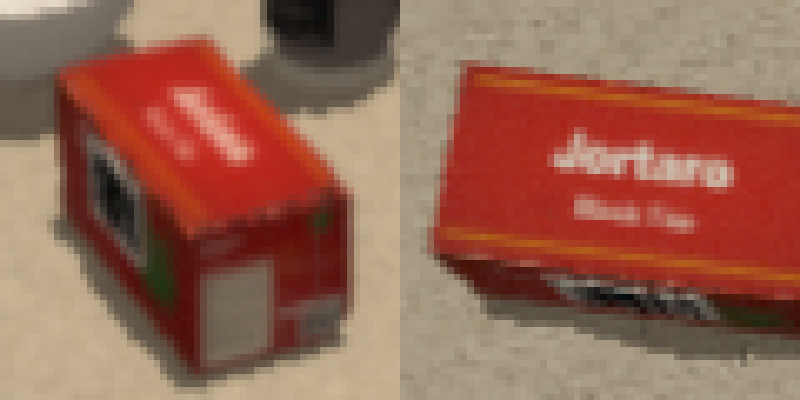

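The sticker spans about x 308–317, y 166–186 in the side view and x 188–213 in the top view. That puts the label near (0.610, 0.245, 0.042). The beam axis meets that plane at y ≈ 0.241–0.244 and z ≈ 0.0445, from 81 mm away and square to it, so I'll hold here.

```bash
for i in 1 2; do python3 jog.py '[{"z": 0.002, "jaw": 0.02}, {"z": 0.002, "jaw": 0.02}, {"z": 0.002, "jaw": 0.02}, {"z": 0.002, "jaw": 0.02}, {"z": 0.002, "jaw": 0.02}, {"z": 0.002, "jaw": 0.02}, {"z": 0.002, "jaw": 0.02}, {"z": 0.002, "jaw": 0.02}, {"z": 0.002, "jaw": 0.02}, {"z": 0.002, "jaw": 0.02}]'; done; python3 -c "
from h import *
go((.4763,-.2866,.1),.02)"
```

```text
clock: 7.98
eef_pos: [0.4401, 0.2595, 0.0266]
tool_rot: [0.054, 0.999, 0.0, 0.0]
ft_force: [-0.1, -0.0, -1.0]
grip_width: 0.031
grasp_force: 60.8
clock: 9.22
eef_pos: [0.4401, 0.2595, 0.0246]
tool_rot: [0.054, 0.999, -0.0, 0.0]
ft_force: [-0.2, 0.2, -0.9]
grip_width: 0.0314
grasp_force: 60.8
now [0.4401 0.2595 0.0246] rot [-0.      0.     -0.1279] shift [-0.0948 -0.539  -0.0754]
```

Converted, -0.128 rad / 2 = -0.064.

```bash
python3 jog.py '[{"jaw": 0.02}, {"jaw": 0.02}, {"jaw": 0.02}, {"jaw": 0.02}, {"jaw": 0.02}, {"jaw": 0.02}, {"jaw": 0.02}, {"jaw": 0.02}, {"jaw": 0.02}, {"jaw": 0.02}]' && python3 jog.py '[{"x": 0.03, "z": -0.04, "jaw": 0.02}, {"x": 0.04, "y": -0.02, "z": -0.075, "jaw": 0.02}, {"x": 0.03, "y": -0.08, "z": -0.075, "jaw": 0.02}, {"x": 0.02, "y": -0.14, "z": -0.075, "jaw": 0.02}, {"x": 0.01, "y": -0.2, "z": -0.075, "jaw": 0.02}, {"y": -0.26, "z": -0.075, "jaw": 0.02}, {"wz": -0.015, "x": -0.02, "y": -0.32, "z": -0.075, "jaw": 0.02}, {"wz": -0.03, "x": -0.04, "y": -0.38, "z": -0.075, "jaw": 0.02}, {"wz": -0.05, "x": -0.06, "y": -0.435, "z": -0.075, "jaw": 0.02}, {"wz": -0.064, "x": -0.08, "y": -0.49, "z": -0.075, "jaw": 0.02}]'; python3 -c "
from h import *
go((.479,-.2855,.07),.01)"
```

```text
clock: 10.48
eef_pos: [0.4401, 0.2595, 0.0246]
tool_rot: [0.054, 0.999, 0.0, -0.0]
ft_force: [-0.1, 0.2, -1.3]
grip_width: 0.0308
grasp_force: 60.8
clock: 11.72
eef_pos: [0.4671, -0.2385, 0.0998]
tool_rot: [-0.01, 1.0, -0.0, 0.0]
ft_force: [1.4, 0.5, -0.4]
grip_width: 0.0312
grasp_force: 60.7
now [ 0.4671 -0.2385  0.0998] rot [-0.0001  0.0007  0.0106] shift [-0.0109 -0.0473  0.0298]
```

Converted, 0.01 rad / 2 = 0.005.

```bash
python3 jog.py '[{"wz": 0.005, "x": -0.011, "y": -0.045, "z": 0.03, "jaw": 0.02}, {"wz": 0.005, "x": -0.011, "y": -0.045, "z": 0.05, "jaw": 0.02}, {"wz": 0.005, "x": -0.011, "y": -0.045, "z": 0.075, "jaw": 0.02}, {"wz": 0.005, "x": -0.011, "y": -0.045, "z": 0.08, "jaw": 0.02}, {"wz": 0.005, "x": -0.011, "y": -0.045, "z": 0.08, "jaw": 0.02}, {"wz": 0.005, "x": -0.011, "y": -0.045, "z": 0.08, "jaw": 0.02}]'; python3 -c "
from h import *
go((.479,-.2855,.0085),.01)"
```

```text
clock: 12.48
eef_pos: [0.4797, -0.2814, 0.0208]
tool_rot: [-0.005, 1.0, -0.001, 0.001]
ft_force: [-0.2, -0.3, -1.3]
grip_width: 0.0309
grasp_force: 60.7
now [ 0.4797 -0.2814  0.0208] rot [-0.0012  0.0019  0.0006] shift [ 0.0008 -0.0041  0.0123]
```

```bash
python3 jog.py '[{"y": -0.002, "z": 0.004, "jaw": 0.02}, {"y": -0.003, "z": 0.008, "jaw": 0.02}, {"y": -0.003, "z": 0.011, "jaw": 0.02}, {"y": -0.003, "z": 0.012, "jaw": 0.02}, {"y": -0.003, "z": 0.012, "jaw": 0.02}, {"y": -0.003, "z": 0.012, "jaw": 0.02}]' && python3 jog.py '[{"jaw": 0.04}, {"jaw": 0.06}, {"jaw": 0.085}, {"jaw": 0.085}, {"jaw": 0.085}, {"jaw": 0.085}, {"z": -0.03, "jaw": 0.085}, {"z": -0.08, "jaw": 0.085}, {"z": -0.14, "jaw": 0.085}, {"z": -0.15, "jaw": 0.085}]'; python3 jog.py '[{"y": 0.06, "z": -0.02, "jaw": 0.085}, {"y": 0.12, "z": -0.02, "jaw": 0.085}, {"y": 0.18, "z": -0.02, "jaw": 0.085}, {"y": 0.24, "z": -0.02, "jaw": 0.085}, {"y": 0.25, "z": -0.02, "jaw": 0.085}, {"y": 0.25, "z": -0.02, "jaw": 0.085}]'
python3 - <<'E'
from h import *
t=bot.camera("top")[:,:,::-1];s=bot.camera("side")[:,:,::-1]
h=cv2.cvtColor(t,cv2.COLOR_BGR2HSV)
pad=biggest((h[...,2]<60),(405,225,480,345)); print("pad",rect(onz("top",pad,.006)))
sc=biggest((h[...,2]>110)&(h[...,1]<60),(425,232,460,328)); print("scanner",rect(onz("top",sc,.03)))
b=(h[...,1]>140)&((h[...,0]<8)|(h[...,0]>172))&(h[...,2]>60); print("box",rect(onz("top",biggest(b,(160,170,245,225)),.066)))
cv2.imwrite("pics/c5.png",cv2.hconcat([cv2.resize(s[280:400,310:480],(425,300)),cv2.resize(t[220:340,380:510],(325,300))]))
E
```

```text
clock: 13.22
eef_pos: [0.4787, -0.284, 0.0079]
tool_rot: [-0.005, 1.0, -0.0, -0.0]
ft_force: [-2.2, 0.7, 3.2]
grip_width: 0.031
grasp_force: 61.3
clock: 14.48
eef_pos: [0.4816, -0.2857, 0.1628]
tool_rot: [-0.005, 1.0, -0.003, 0.004]
ft_force: [1.4, -0.4, 1.1]
grip_width: 0.0849
grasp_force: 0.0
clock: 15.22
eef_pos: [0.476, -0.0337, 0.1771]
tool_rot: [-0.006, 1.0, -0.0, -0.0]
ft_force: [0.5, -0.3, -0.3]
grip_width: 0.0851
grasp_force: 0.0
pad (array([ 476.7, -283.4]), array([108. , 218.2]), 89.28)
scanner (array([ 484.7, -285.6]), array([159.6,  44.2]), 1.58)
box (array([637.9, 240.9]), array([138.9,  75.6]), 83.98)
```

View pics/c5.png

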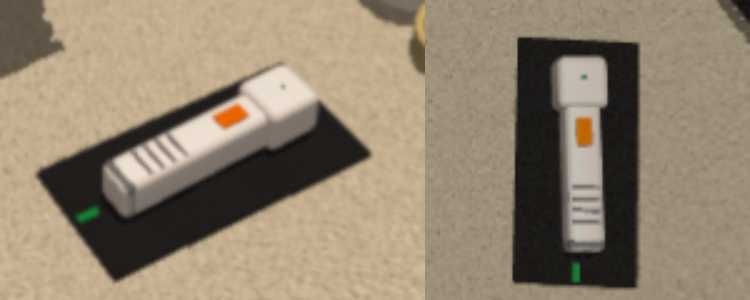

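The scanner lies flat on the pad, button up at about (230,115) in the left crop, and lengthways (head at (580,82), tail at (583,245) in the right crop). The tea box has not moved, so I'm handing the job in.

```bash
python3 -c "
from workcell import bot
print(bot.job_done())"
```

```text
the job is handed in; nothing more can be done
None
```

I held the scanner still and square to the tea box's bar code from about 8 cm for over two seconds, then laid it back flat on its pad, button up and lengthways; the tea box did not measurably move, and the job is handed in, with no verdict returned.

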